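# Switch the dust extraction from the yellow hood to the blue hood

### The job

Work is moving from the yellow dust hood to the blue one: with the fingertips, first push the blue hood's blast gate slide out until it is fully open, so that the fan always has an open branch, and only then push the yellow hood's slide in until it is fully shut. Only push against the slides' finger tabs, never pinch or grip them, and leave the stones, the jar and the spray bottle where they are.

Things in the scene. Friction and masses are not known exactly. Their poses are not given: they have to be found in the camera images.
- blue_slide (a joint): Travel of the blue hood's slide: 0 m fully shut (tab middle 105 mm from the duct axis), 0.066 m fully open at its stop (171 mm). It grows as the tab is pushed away from the duct, along the branch's -y; a push of about 4 N moves it, and it stays where left. It starts shut or a crack (up to 8 mm) open.
- yellow_slide (a joint): Travel of the yellow hood's slide: 0 m fully shut (tab middle 105 mm from the duct axis), 0.066 m fully open at its stop (171 mm). It grows as the tab is pushed away from the duct, along the branch's -y; a push of about 4 N moves it, and it stays where left. It starts wide open or nearly so (48 to 66 mm).
- blue_tab (a point): Middle of the finger tab on the blue slide's outer end, 58 mm up, axes of the blue branch; moves with the slide. The tab stands across the motion, bent to -x: 42 mm wide from the plate, 70 tall (23 to 93 up), 9 thick in y over its two rubber pads (34 x 58, centred here). Pocket for fingertips from above between gate body and tab, in front of the plate: 50 mm in y when shut, plus the joint value.
- yellow_tab (a point): Middle of the finger tab on the yellow slide's outer end, 58 mm up, axes of the yellow branch; moves with the slide. The tab stands across the motion, bent to -x: 42 mm wide from the plate, 70 tall (23 to 93 up), 9 thick in y over its two rubber pads (34 x 58, centred here). Pocket for fingertips from above between gate body and tab, in front of the plate: 50 mm in y when shut, plus the joint value.
- blue_gate: Dust branch of the blue hood, fixed. Origin on the bench (z = 0) under its gate; own axes in mm. Duct 66 across along x at height 58, x -70 to 320. Aluminium gate casting, a plate x -9 to 9, y -50 to 47, to 105 high (brass screw at y -36 to 122). Blue fishtail hood in front, x -66 to -160, 158 wide, 92 high. Slide sticks out to -y: upright 3 mm steel plate at x 0, 23 to 93 high.
- yellow_gate: Dust branch of the yellow hood, fixed. Origin on the bench (z = 0) under its gate; own axes in mm. Duct 66 across along x at height 58, x -70 to 320. Aluminium gate casting, a plate x -9 to 9, y -50 to 47, to 105 high (brass screw at y -36 to 122). Yellow fishtail hood in front, x -66 to -160, 158 wide, 92 high. Slide sticks out to -y: upright 3 mm steel plate at x 0, 23 to 93 high.
- spray_mid (a point): Bystander: blue spray bottle with a yellow trigger head, standing, 72 mm across, 189 mm high, the head reaching 61 mm to its own -x. The point is on its axis, 90 mm up.
- jasper_mid (a point): Bystander: loose dark red-brown jasper strip lying flat near the blue hood, 131 x 41 x 12 mm, long along its own x. The point is its centre.
- marble_mid (a point): Bystander: loose cream marble piece lying flat near the yellow hood, 54 x 40 x 22 mm. The point is its centre.
- jar_mid (a point): Bystander: amber glue jar with an orange lid, standing behind the blue slide, 50 mm across, 65 mm high. The point is on its axis, half-way up.

How it is judged:
By the outcome, as a careful person would: the job done as asked, in the order asked, and still so for the second after the job is handed in, with the robot touching nothing.
It also fails if it takes over 48 s, if anything falls off the work surface, if the arm or the gripper's body presses on something with over 40 N, if the wrist force passes 120 N, or if a joint passes its speed limit or range.

### The arm

A 6-joint arm with a two-finger parallel gripper is mounted at the origin on the work surface. World frame = base frame: x ahead of the robot, y to its left, z up, the work surface at z = 0. Lengths are in m, angles in rad, forces in N, time in s.
With the tool pointing down it reaches from about 0.325 to 0.9 m from the base axis. Payload 3.5 kg.
Tool frame: the origin (TCP) lies on the centre line of the jaws, within the pads' length; the fingertips stand 14 mm ahead of it and the grasp point (between the pads) lies 5 mm behind it; z points along the fingers, y is the direction in which the jaws open and shut (so a half turn about z gives the same grasp; the last joint's range is limited). The gripper opens to 85 mm and grips with 20 to 120 N. Pads are 22 mm wide; open, the fingers measure 114 mm over their backs; the gripper's body (76 mm by 85 mm) begins 54 mm behind the grasp point. The pads swing forward as they close: fully open they stand 13 mm farther back than shut.
Start: joints at [-0.103, 0.276, -0.026, 1.268, 0, 1.467], TCP at [0.625, -0, 0.221] pointing down, gripper open.
Joint ranges: [-3.12, 3.12], [-0.85, 1.88], [-1.08, 1.24], [-1.95, 2.15], [-1.57, 1.53], [-3.14, 3.14]. Speed limits (rad/s): [2.57, 2.57, 3.14, 3.14, 3.14, 3.14].

### API

Orientations are given as a unit quaternion [x, y, z, w].
In Python, from station import readout, optics, hand_in gives the robot as it stands. The module is installed in compiled form; this text tells all that it offers.
- The arm moves only by the tool send_rows, never from a script. Its argument "targets" is a list of rows, each a list of 7 numbers: the closure, from -1 (fully open) to 1 (shut), then the shift along the tool's x, y, z in mm, then the turn, a rotation vector about the tool's x, y, z in degrees. A call has 1 to 20 rows; each row shifts and turns the commanded pose from where the row before left it, along the tool's axes as they then stand; what a row does not reach is not made up. A row lasts 1/12 s, in which the tool goes at most 41.7 mm and 7.16 degrees, less where a joint would pass 70% of its speed; a pose out of reach is approached as far as the arm can. A call is refused whole if a number of a shift passes 41.7 or a number of a turn 7.16, either way. A call with a gripper value outside its range is refused whole. The fingers move at their own pace and stop on an object; "squeeze" is the grip in N (left out, the last holds). Time passes only in rows, so rows that do not move let the fingers close. It gives the time, the measured TCP pose, the force and the opening at its end, in the units of the state.
- readout.read_state(): the state, without advancing time (a new reading comes with each control period).
- optics.read_camera(name): name is "scene" or "side" or "wrist"; returns a dict with "image" (480x640x3 uint8, red, green, blue), "fx", "fy", "cx", "cy" (pixels), "camera_from_world" (4x4, takes a point from world to camera coordinates); the wrist camera has in their place "mount" (4x4, takes a point from camera to tool coordinates, whose origin is the TCP and whose axes are the flange's). Camera axes: x right, y up, looking along -z (the intrinsics and any distortion apply to the point x, -y, -z); pixel columns grow to the right and rows downward; lengths in m; the calibration is good to about 2 mm. A picture is of the moment at which its call begins: read the wrist's pose just before it. There is no depth.
- hand_in(): hands the job in, once; it reports no verdict.
The state is a dict: "time": time; "q": joint angles; "qvel": joint speeds; "joint_torque": joint torques, N m; "ee_pos": TCP position; "tool_rot": TCP orientation; "wrist_force": force on the tool from outside, world axes, zero at the start; "ft_torque": the same for the moment, N m; "width": finger opening in m.
Only numpy, scipy, OpenCV 4.12 (cv2) and the standard library are available. Lean on these libraries where they do the work, as an engineer would, in place of code of your own. Each camera call takes 0.05 s, during which the arm holds its last target.

## Working session

There is one attempt and no reset: what is moved stays moved. The work goes in short steps, Python scripts to look and compute and a tool call to move; the robot and the scene stay as the last step left them, time stands still between calls to the robot, and variables do not carry over. Pictures are saved under pics/ and viewed, and the job is handed in when it is done.

Besides the shell and the picture viewer there is one more tool, called after "Call:" as a command line: name --pt "numbers of a row" for each row, then --argument value for the rest. send_rows: Moves the arm, as the interface text tells. Its arguments: {"type":"object","properties":{"targets":{"type":"array","items":{"type":"array","items":{"type":"number"}}},"squeeze":{"type":"number"}},"required":["targets"]}

```bash
mkdir -p pics
python3 - <<'E'
from station import readout, optics
import cv2, numpy as np
s=readout.read_state(); print(s)
for n in ("scene","side","wrist"):
    c=optics.read_camera(n); cv2.imwrite(f"pics/{n}0.png",c["image"][:,:,::-1])
    np.set_printoptions(precision=4,suppress=True)
    print(n,[ (k,v) for k,v in c.items() if k!="image"])
E
```

```text
{'time': 0.0, 'q': array([-1.03380184e-01,  2.77164243e-01, -2.79200808e-02,  1.26798401e+00,
        1.05444677e-05,  1.46736689e+00]), 'qvel': array([ 0.00011146,  0.00063088,  0.00051138, -0.00061789,  0.00022043,
       -0.00082414]), 'joint_torque': array([-1.23772923e-03, -4.45513523e+01,  2.95201170e+01,  1.64704624e-02,
       -2.18722530e-04, -1.59438730e-05]), 'ee_pos': array([6.24185965e-01, 9.00806595e-05, 2.19721855e-01]), 'tool_rot': array([ 0.70708892,  0.70712373, -0.00071198, -0.00088522]), 'wrist_force': array([ 0.18553285, -0.11289514, -0.3945351 ]), 'ft_torque': array([ 0.03669496, -0.00757966, -0.00967375]), 'width': 0.0856352956142372}
scene [('fx', 503.8456826209604), ('fy', 503.8456826209604), ('cx', 322.30099031141106), ('cy', 242.7586326057817), ('camera_from_world', array([[ 0.5932,  0.8051,  0.0033, -0.3856],
       [-0.6281,  0.4602,  0.6275,  0.2695],
       [ 0.5036, -0.3743,  0.7786, -1.2486],
       [ 0.    ,  0.    ,  0.    ,  1.    ]]))]
side [('fx', 514.5198812030192), ('fy', 514.5198812030192), ('cx', 319.4277331204335), ('cy', 242.99738535260556), ('camera_from_world', array([[ 0.7834, -0.6211,  0.0218, -0.3858],
       [ 0.3716,  0.4962,  0.7846, -0.2792],
       [-0.4981, -0.6066,  0.6196, -0.698 ],
       [ 0.    ,  0.    ,  0.    ,  1.    ]]))]
wrist [('fx', 355.0121513084007), ('fy', 355.0121513084007), ('cx', 319.304960980181), ('cy', 239.08871261969475), ('mount', array([[-0.0002,  0.9566,  0.2914,  0.074 ],
       [ 1.    ,  0.0002, -0.    , -0.0001],
       [-0.0001,  0.2914, -0.9566, -0.1526],
       [ 0.    ,  0.    ,  0.    ,  1.    ]]))]
```

View pics/scene0.png

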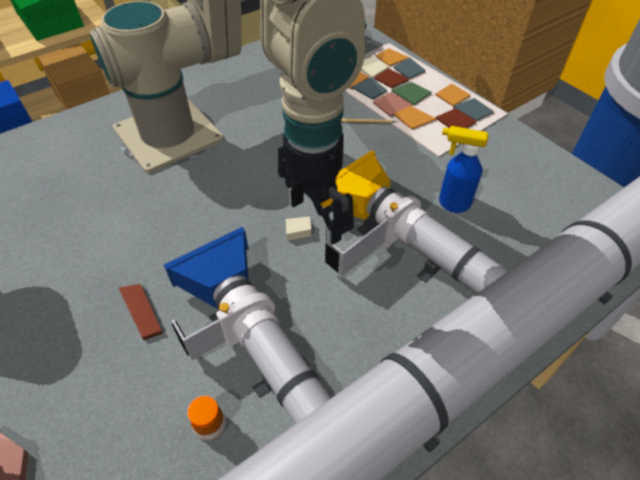

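View pics/side0.png

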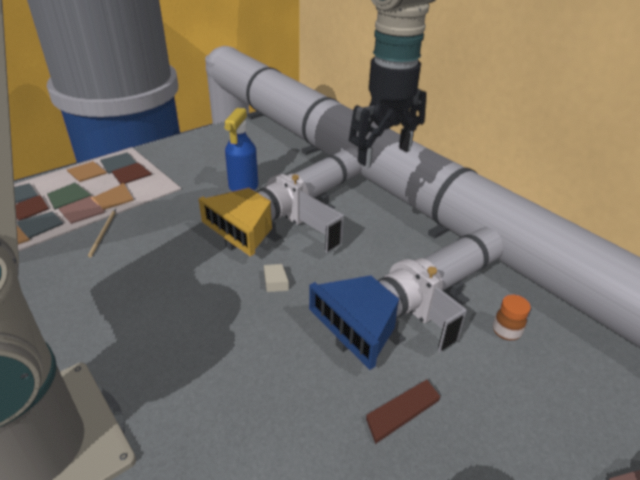

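View pics/wrist0.png

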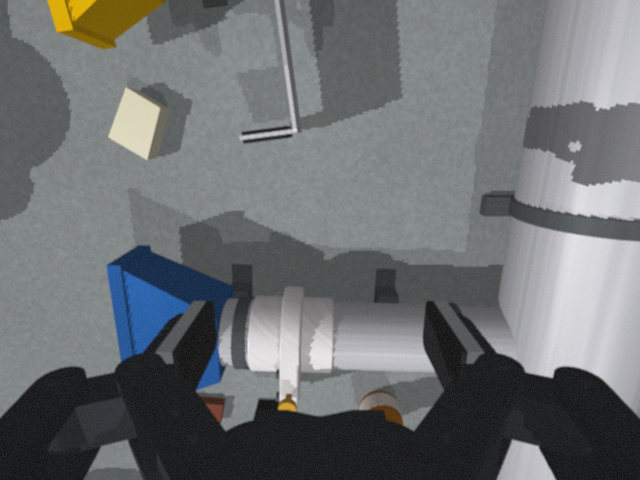

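Run:
```python
import cv2
a=cv2.imread("pics/scene0.png");b=cv2.imread("pics/side0.png")
f=lambda im,x,y,w,h,n: cv2.imwrite(n,cv2.resize(im[y:y+h,x:x+w],None,fx=5,fy=5,interpolation=cv2.INTER_CUBIC))
f(a,310,170,150,110,"pics/c1.png");f(a,160,270,150,110,"pics/c2.png")
f(b,230,160,150,110,"pics/c3.png");f(b,370,250,150,110,"pics/c4.png")
```

```text
(no output)
```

View pics/c1.png

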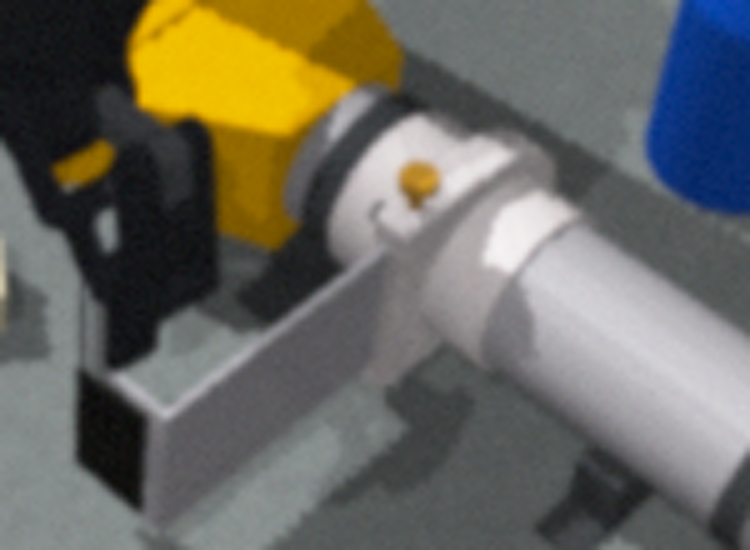

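View pics/c2.png

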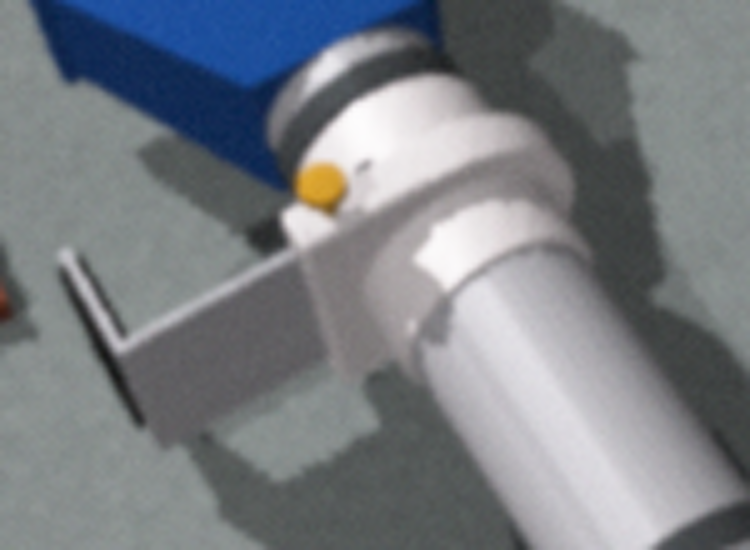

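View pics/c3.png

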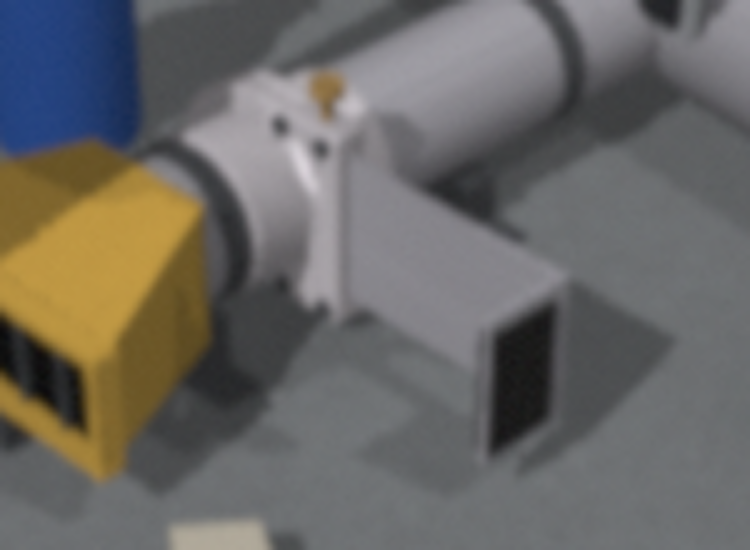

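View pics/c4.png

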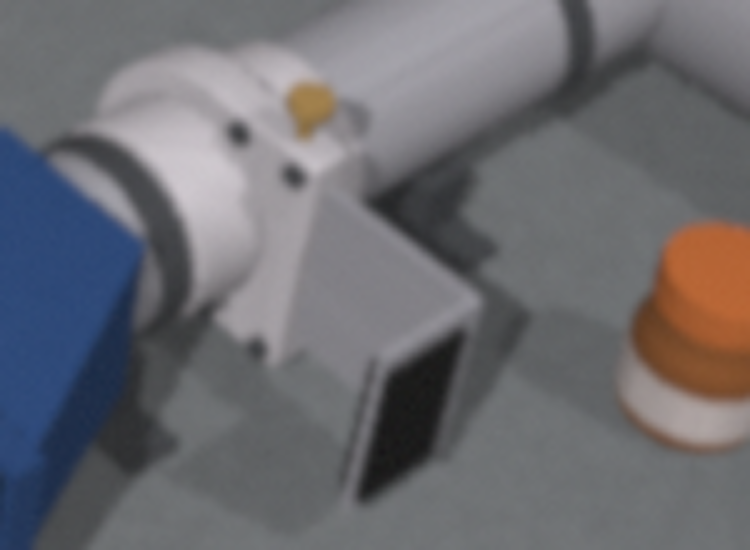

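```bash
cat > h.py <<'E'
import numpy as np, cv2
from scipy.spatial.transform import Rotation as R
from station import readout, optics
np.set_printoptions(precision=4,suppress=True)
def cam(n):
    st=readout.read_state(); c=optics.read_camera(n)
    if n=="wrist":
        T=np.eye(4);T[:3,:3]=R.from_quat(st["tool_rot"]).as_matrix();T[:3,3]=st["ee_pos"]
        W=T@c["mount"]
    else: W=np.linalg.inv(c["camera_from_world"])
    c["W"]=W
    return c
def ray(c,uv):
    d=np.array([(uv[0]-c["cx"])/c["fx"],-(uv[1]-c["cy"])/c["fy"],-1.])
    return c["W"][:3,3],c["W"][:3,:3]@d
def onz(c,uv,z):
    o,d=ray(c,uv); return o+d*(z-o[2])/d[2]
def tri(*obs):
    A=np.zeros((3,3));b=np.zeros(3)
    for c,uv in obs:
        o,d=ray(c,uv);d=d/np.linalg.norm(d);P=np.eye(3)-np.outer(d,d);A+=P;b+=P@o
    p=np.linalg.solve(A,b)
    e=[np.linalg.norm(np.cross(p-ray(c,uv)[0],ray(c,uv)[1]/np.linalg.norm(ray(c,uv)[1]))) for c,uv in obs]
    return p,np.array(e)
def px(c,p):
    q=np.linalg.inv(c["W"])@np.append(p,1); return np.array([c["cx"]+c["fx"]*q[0]/-q[2],c["cy"]-c["fy"]*q[1]/-q[2]])
E
python3 - <<'E'
from h import *
s,d,w=cam("scene"),cam("side"),cam("wrist")
P={"Ycorner":((342,253),(343,215),(297,130)),"Yend":((326.4,244.4),(326.6,226),(241,137)),"Ybrass":((393.6,206),(295.6,177.6),None),"Yjunc":((388.4,220),(300,193),None),
"Bcorner":((184.4,340),(466,309.6),None),"Bend":((173.6,321),(445,321.4),None),"Bbrass":((224,307.4),(432.4,270.4),(287,405)),"Bjunc":((220,320),(434,287.5),None)}
for k,(a,b,c) in P.items():
    o=[(s,a),(d,b)]+([(w,c)] if c else [])
    z=.115 if 'brass' in k else .093
    print(k,*tri(*o),*[onz(q,u,z)[:2] for q,u in o])
for n,a,b in (("jar",(205,410),(515,305)),("jarlid",(205,407),(516,302)),("spray",(463,140),(238,124)),("sprayhead",(447,131),(233,130))):
    print(n,*tri((s,a),(d,b)))
for n,a,z in (("marble",(299,228),.022),("j1",(132,288),.012),("j2",(150,337),.012)): print(n,onz(s,a,z))
E
```

```text
Ycorner [0.6066 0.0749 0.0911] [0.0016 0.0012 0.0009] [0.6064 0.0755] [0.6039 0.0712] [0.6076 0.0747]
Yend [0.5647 0.0706 0.0829] [0.0025 0.0017 0.0021] [0.5742 0.0647] [0.5564 0.0624] [0.5651 0.0697]
Ybrass [0.5905 0.2075 0.1161] [0.0017 0.0017] [0.5887 0.2102] [0.5909 0.2062]
Yjunc [0.5927 0.1966 0.0847] [0.0027 0.0027] [0.596  0.1941] [0.5841 0.1821]
Bcorner [ 0.5952 -0.231   0.0896] [0.0019 0.0019] [ 0.5965 -0.2295] [ 0.5921 -0.2348]
Bend [ 0.5519 -0.228   0.0874] [0.0004 0.0004] [ 0.5554 -0.228 ] [ 0.5471 -0.2314]
Bbrass [ 0.5963 -0.156   0.117 ] [0.0015 0.0014 0.0004] [ 0.5948 -0.1541] [ 0.598  -0.1562] [ 0.5958 -0.1582]
Bjunc [ 0.5952 -0.167   0.0877] [0.0009 0.0009] [ 0.598 -0.167] [ 0.5902 -0.1712]
jar [ 0.6997 -0.2571  0.057 ] [0.002 0.002]
jarlid [ 0.6991 -0.2561  0.0643] [0.003 0.003]
spray [0.5724 0.3941 0.1679] [0.0027 0.0027]
sprayhead [0.5447 0.3737 0.1749] [0.0081 0.0081]
marble [0.4615 0.0797 0.022 ]
j1 [ 0.3907 -0.2536  0.012 ]
j2 [ 0.5066 -0.2696  0.012 ]
```

Call:
send_rows --pt "1 -30 -6 0 0 0 0" --pt "1 -38 -7 0 0 0 0" --pt "1 -38 -7 0 0 0 0" --pt "1 -38 -7 0 0 0 0" --pt "1 -38 -7 0 0 0 0" --pt "1 -38 -6 0 0 0 0" --pt "1 -30 -5 0 0 0 0" --pt "1 0 0 0 0 0 0" --pt "1 0 0 0 0 0 0" --pt "1 0 0 0 0 0 0" --pt "1 0 0 0 0 0 0" --squeeze 40

```text
time: 1.22
ee_pos: [0.5801, -0.2488, 0.2208]
tool_rot: [0.707, 0.708, 0.0, -0.0]
wrist_force: [0.5, -0.2, 0.5]
width: 0.0001
```

Run:
```python
from h import *
w=cam("wrist");cv2.imwrite("pics/w1.png",w["image"][:,:,::-1])
s=readout.read_state();print(s["time"],s["ee_pos"],s["tool_rot"],s["wrist_force"],s["width"])
np.save("w1.npy",w["W"])
```

```text
1.2667 [ 0.5802 -0.2486  0.2209] [ 0.7065  0.7077  0.0001 -0.0002] [ 0.6021  0.7079 -0.0764] -0.0001632987985018698
```

View pics/w1.png

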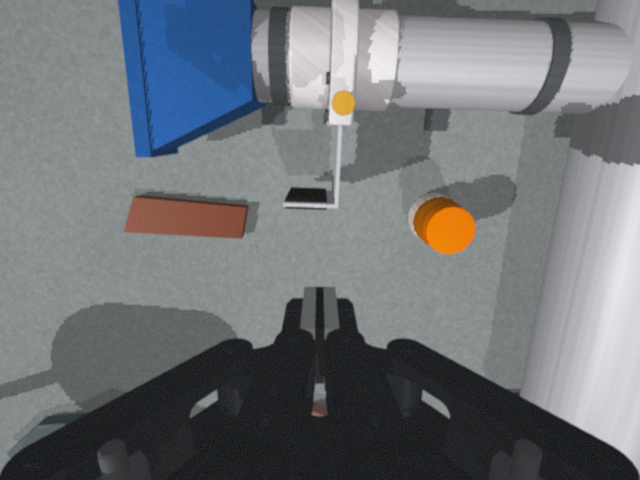

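Run:
```python
from h import *
w=cam("wrist")
I=w["image"][:,:,::-1]
cv2.imwrite("pics/w1c.png",cv2.resize(I[60:230,260:370],None,fx=4.4,fy=3.5,interpolation=cv2.INTER_CUBIC))
for n,uv,z in (("corner",(339,207),.093),("tabend",(284,206),.093),("platetop gate",(339.5,127),.093),("brass",(343,103),.122),("gate top left",(330,124),.105),("gate top right",(352,124),.105),
 ("gt l",(331,20),.105),("gt r",(358,20),.105),("j1",(125,235),.012),("j2",(243,238),.012),("jartop",(447,226),.065),("ducttop L",(400,16),.058),("R",(600,25),.058)): print(n,onz(w,uv,z))
```

```text
corner [ 0.5959 -0.233   0.093 ]
tabend [ 0.5517 -0.2322  0.093 ]
platetop gate [ 0.5952 -0.1717  0.093 ]
brass [ 0.5957 -0.1568  0.122 ]
gate top left [ 0.5877 -0.1697  0.105 ]
gate top right [ 0.6035 -0.1697  0.105 ]
gt l [ 0.5876 -0.1039  0.105 ]
gt r [ 0.6056 -0.1038  0.105 ]
j1 [ 0.374  -0.2804  0.012 ]
j2 [ 0.499  -0.2835  0.012 ]
jartop [ 0.6948 -0.256   0.065 ]
ducttop L [ 0.6428 -0.0887  0.058 ]
R [ 0.8002 -0.0946  0.058 ]
```

View pics/w1c.png

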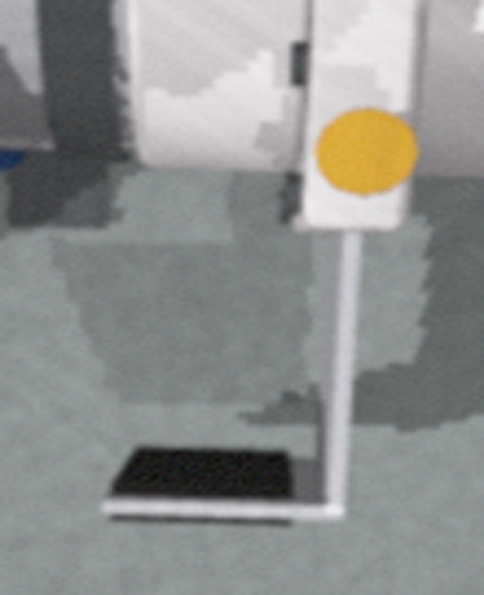

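Call:
send_rows --pt "1 22 -3 0 0 0 0" --pt "1 22 -2 0 0 0 0" --pt "1 0 0 25 0 0 0" --pt "1 0 0 35 0 0 0" --pt "1 0 0 30 0 0 0" --pt "1 0 0 0 0 0 0" --pt "1 0 0 0 0 0 0" --pt "1 0 0 0 0 0 0"

```text
time: 1.98
ee_pos: [0.5761, -0.2059, 0.1325]
tool_rot: [0.707, 0.707, 0.0, 0.001]
wrist_force: [0.1, -0.2, 0.3]
width: -0.0003
```

```bash
cat > snap.py <<'E'
from h import *
import sys
n=sys.argv[1]
ims=[cam(k)["image"][:,:,::-1] for k in sys.argv[2:]]
cv2.imwrite(f"pics/{n}.png",cv2.resize(np.hstack(ims),None,fx=800/(640*len(ims)),fy=800/(640*len(ims)),interpolation=cv2.INTER_AREA) if len(ims)>1 else ims[0])
s=readout.read_state();print(s["time"],s["ee_pos"],s["tool_rot"],s["wrist_force"],s["width"])
E
python3 snap.py w2 wrist
python3 - <<'E'
from h import *
a,b=cam("scene")["image"],cam("side")["image"]
f=lambda im,x,y: cv2.resize(im[y:y+160,x:x+200,::-1],None,fx=2,fy=2)
cv2.imwrite("pics/s2.png",np.hstack([f(a,120,220),f(b,350,200)]))
E
```

```text
2.0333 [ 0.5768 -0.2064  0.1334] [0.7069 0.7073 0.0007 0.0019] [0.2201 0.3814 0.2729] 1.5312553389953035e-05
```

View pics/w2.png

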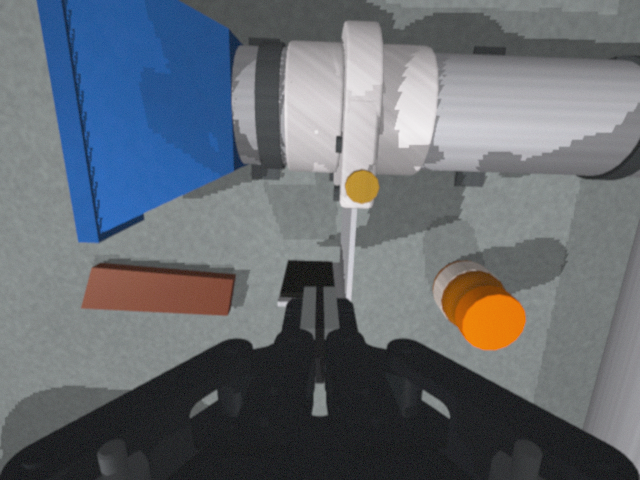

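View pics/s2.png

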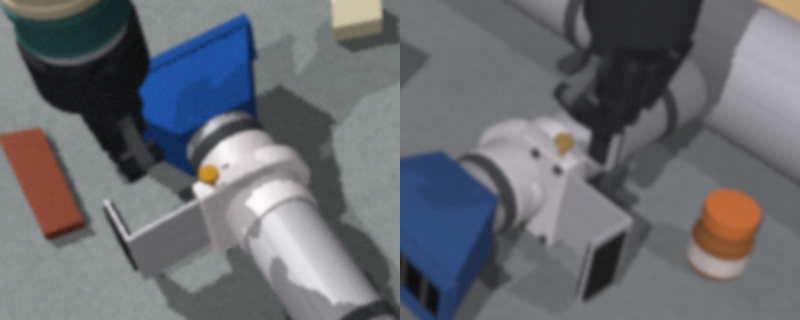

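Run:
```python
from h import *
w=cam("wrist");e=readout.read_state()["ee_pos"]
for dy in(.011,-.011):print(px(w,e+[0,dy,-.014]))
print("tabinner",onz(w,(305,298),.093), onz(w,(289,304),.093),onz(w,(280,301),.093))
```

```text
[318.8861 262.3041]
[318.8986 301.9739]
tabinner [ 0.5685 -0.2286  0.093 ] [ 0.5588 -0.2326  0.093 ] [ 0.5534 -0.2306  0.093 ]
```

Run:
```python
from h import *
w=cam("wrist");I=w["image"][:,:,::-1];e=readout.read_state()["ee_pos"]
cv2.imwrite("pics/w2c.png",cv2.resize(I[240:420,250:390],None,fx=4,fy=4,interpolation=cv2.INTER_CUBIC).clip(0,100)*2)
for z in(-.014,0,.01):print([px(w,e+[0,dy,z]) for dy in (.011,0,-.011)])
```

```text
[array([318.6056, 261.9565]), array([318.6205, 282.137 ]), array([318.6348, 301.6123])]
[array([318.6692, 272.6592]), array([318.684 , 294.2424]), array([318.6982, 315.0123])]
[array([318.7213, 281.4344]), array([318.7359, 304.1415]), array([318.75  , 325.9425])]
```

View pics/w2c.png

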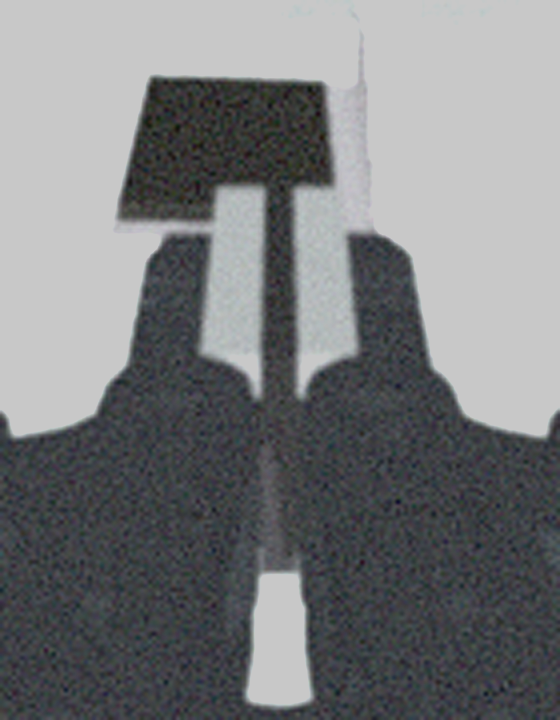

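Run:
```python
from h import *
a,b=cam("scene"),cam("side");e=readout.read_state()["ee_pos"];print(e)
def f(c):
    p=px(c,e+[0,0,-.014]);x,y=int(p[0])-40,int(p[1])-50;print(x,y)
    im=cv2.resize(c["image"][y:y+80,x:x+80,::-1],None,fx=5,fy=5,interpolation=cv2.INTER_CUBIC)
    im=(im.clip(0,120)*2).astype(np.uint8)
    for dx in(-.0145,.0145):
        for dy in(-.011,.011):
            q=(px(c,e+[dx,dy,-.014])-[x,y])*5;cv2.circle(im,tuple(int(v) for v in q),3,(0,0,255),-1)
    return im
cv2.imwrite("pics/s3.png",np.hstack([f(a),f(b)]))
```

```text
[ 0.5757 -0.2064  0.1321]
148 264
407 242
```

View pics/s3.png

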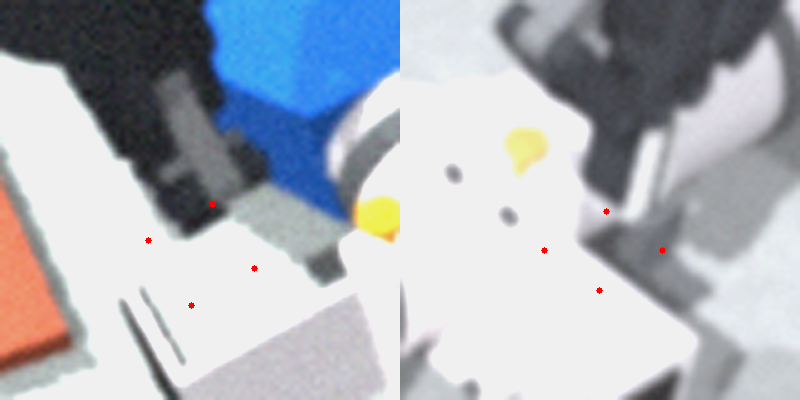

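Call:
send_rows --pt "1 -2 -1 20 0 0 0" --pt "1 0 0 25 0 0 0" --pt "1 0 0 20 0 0 0" --pt "1 0 0 0 0 0 0" --pt "1 0 0 0 0 0 0"

```text
time: 2.75
ee_pos: [0.5729, -0.2076, 0.0651]
tool_rot: [0.707, 0.707, -0.0, -0.001]
wrist_force: [-0.3, -0.7, 0.2]
width: -0.0001
```

```bash
python3 snap.py w3 wrist; python3 snap.py s4 scene side
```

```text
2.8 [ 0.5742 -0.2082  0.0665] [0.7072 0.7071 0.     0.0001] [0.2285 0.2461 0.9392] 0.0001427664876621174
2.9 [ 0.5754 -0.2087  0.0678] [0.7071 0.7071 0.0005 0.0015] [0.2244 0.344  0.6765] 6.680224482712669e-06
```

View pics/w3.png

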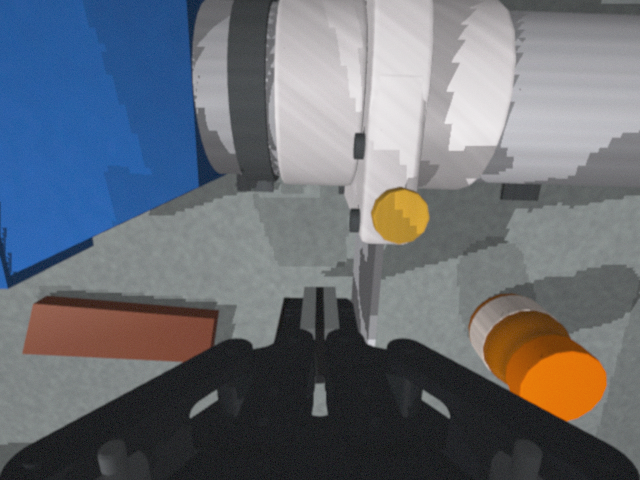

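View pics/s4.png

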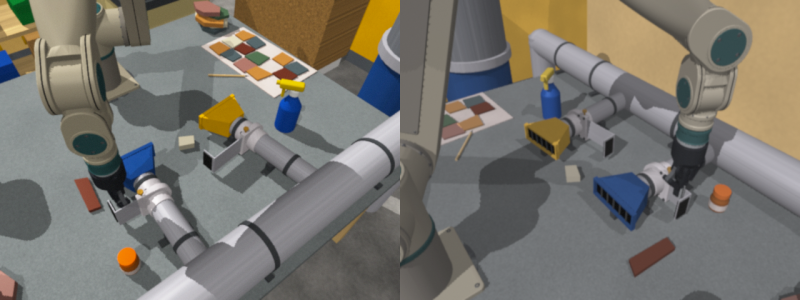

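Call:
send_rows --pt "1 -5 0 0 0 0 0" --pt "1 -5 0 0 0 0 0" --pt "1 -5 0 0 0 0 0" --pt "1 -5 0 0 0 0 0" --pt "1 -5 0 0 0 0 0" --pt "1 -5 0 0 0 0 0"

```text
time: 3.4
ee_pos: [0.5741, -0.2383, 0.0662]
tool_rot: [0.707, 0.707, 0.0, -0.0]
wrist_force: [-0.2, 3.3, 2.5]
width: -0.0001
```

Run:
```python
from h import *
c=cam("scene");I=c["image"][:,:,::-1]
d=cam("side");J=d["image"][:,:,::-1]
cv2.imwrite("pics/s5.png",np.hstack([cv2.resize(I[250:410,120:320],None,fx=2,fy=2),cv2.resize(J[220:380,360:560],None,fx=2,fy=2)]))
s=readout.read_state();print(s["time"],s["ee_pos"],s["tool_rot"],s["wrist_force"])
```

```text
3.5 [ 0.574  -0.2394  0.0659] [ 0.7075  0.7067 -0.0005  0.0005] [0.7469 0.3687 1.2632]
```

View pics/s5.png

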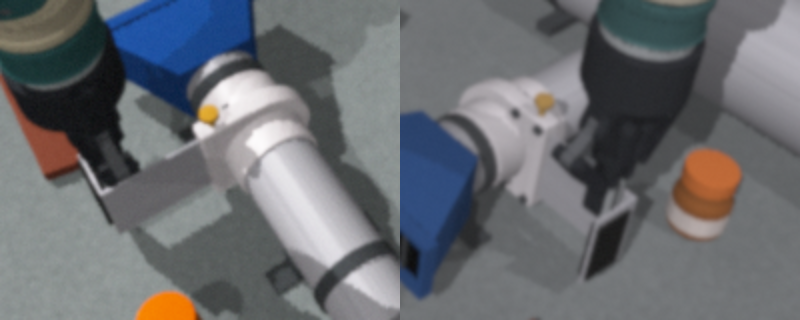

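Call:
send_rows --pt "1 -5 0 0 0 0 0" --pt "1 -5 0 0 0 0 0" --pt "1 -5 0 0 0 0 0" --pt "1 -5 0 0 0 0 0" --pt "1 -5 0 0 0 0 0" --pt "1 -3 0 0 0 0 0"

```text
time: 4.0
ee_pos: [0.5733, -0.2666, 0.0655]
tool_rot: [0.707, 0.707, -0.0, -0.001]
wrist_force: [-2.2, 3.0, 2.6]
width: -0.0001
```

Call:
send_rows --pt "1 -2 0 0 0 0 0" --pt "1 -2 0 0 0 0 0" --pt "1 -2 0 0 0 0 0"

```text
time: 4.25
ee_pos: [0.5733, -0.2719, 0.0655]
tool_rot: [0.707, 0.707, -0.0, -0.001]
wrist_force: [-2.9, 3.9, 1.6]
width: -0.0001
```

Call:
send_rows --pt "1 -2 0 0 0 0 0" --pt "1 -2 0 0 0 0 0"

```text
time: 4.42
ee_pos: [0.5734, -0.2752, 0.0655]
tool_rot: [0.707, 0.707, 0.0, -0.001]
wrist_force: [-3.4, 8.8, 3.3]
width: 0.0003
```

Force rises: probably the stop, close to the predicted place. A few more small steps to confirm.

Call:
send_rows --pt "1 -2 0 0 0 0 0" --pt "1 0 0 0 0 0 0"

```text
time: 4.58
ee_pos: [0.5733, -0.2752, 0.0655]
tool_rot: [0.707, 0.707, 0.002, -0.003]
wrist_force: [-2.4, 9.6, 4.5]
width: 0.0002
```

Call:
send_rows --pt "1 -2 0 0 0 0 0" --pt "1 0 0 0 0 0 0"

```text
time: 4.75
ee_pos: [0.5733, -0.2752, 0.0655]
tool_rot: [0.706, 0.708, 0.003, -0.004]
wrist_force: [-2.7, 14.5, 6.4]
width: 0.0003
```

Call:
send_rows --pt "1 8 0 0 0 0 0" --pt "1 12 0 0 0 0 0" --pt "1 0 0 -20 0 0 0" --pt "1 0 0 -40 0 0 0" --pt "1 0 0 -40 0 0 0" --pt "1 0 0 -40 0 0 0" --pt "1 -20 0 -10 0 0 0" --pt "1 -38 0 0 0 0 0" --pt "1 -25 0 0 0 0 0" --pt "1 0 0 0 0 0 0" --pt "1 0 0 0 0 0 0" --pt "1 0 0 0 0 0 0"

```text
time: 5.75
ee_pos: [0.5742, -0.343, 0.2158]
tool_rot: [0.707, 0.707, -0.0, 0.0]
wrist_force: [-0.0, 1.1, 0.1]
width: 0.0003
```

```bash
python3 snap.py w6 wrist; python3 snap.py s6 scene side
```

```text
5.8 [ 0.5741 -0.3424  0.2157] [ 0.7069  0.7073 -0.0001  0.    ] [-0.4625  0.5072 -0.2783] -0.0003485989337513869
5.9 [ 0.5741 -0.342   0.2158] [ 0.7067  0.7075 -0.0001 -0.0001] [0.4804 0.1598 0.5644] 0.0002443149297401793
```

View pics/w6.png

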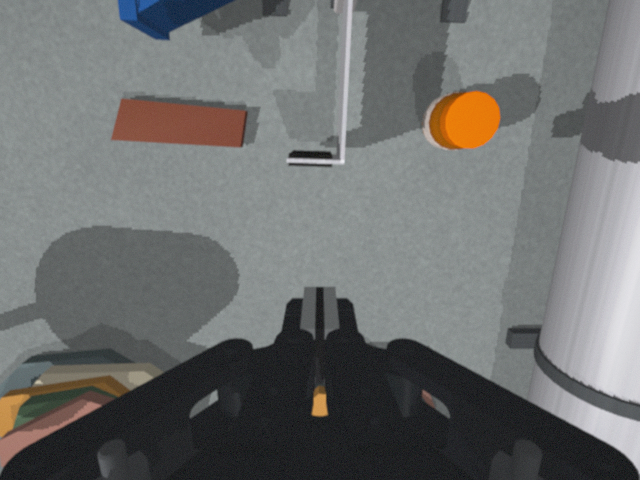

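View pics/s6.png

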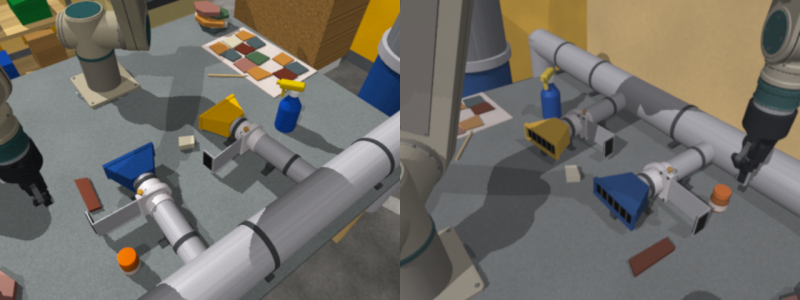

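Run:
```python
from h import *
w=cam("wrist")
for n,uv,z in (("corner",(343,161),.093),("tabend",(287,160),.093),("jar",(468,121),.065)): print(n,onz(w,uv,z))
```

```text
corner [ 0.592  -0.2898  0.093 ]
tabend [ 0.5494 -0.2891  0.093 ]
jar [ 0.6946 -0.2601  0.065 ]
```

Call:
send_rows --pt "1 20 2 0 0 0 0" --pt "1 40 4 0 0 0 0" --pt "1 40 4 0 0 0 0" --pt "1 40 4 0 0 0 0" --pt "1 40 4 0 0 0 0" --pt "1 40 4 0 0 0 0" --pt "1 40 4 0 0 0 0" --pt "1 40 2 0 0 0 0" --pt "1 40 2 0 0 0 0" --pt "1 20 0 0 0 0 0" --pt "1 0 0 0 0 0 0" --pt "1 0 0 0 0 0 0" --pt "1 0 0 0 0 0 0"

```text
time: 7.03
ee_pos: [0.6039, 0.0169, 0.2159]
tool_rot: [0.707, 0.707, -0.0, 0.0]
wrist_force: [-0.5, 0.7, 0.1]
width: 0.0001
```

```bash
python3 snap.py w7 wrist
```

```text
7.0833 [0.6039 0.0163 0.2159] [ 0.7073  0.7069 -0.0002  0.0002] [-0.0693  0.038   0.0589] -0.0002568869613004515
```

View pics/w7.png

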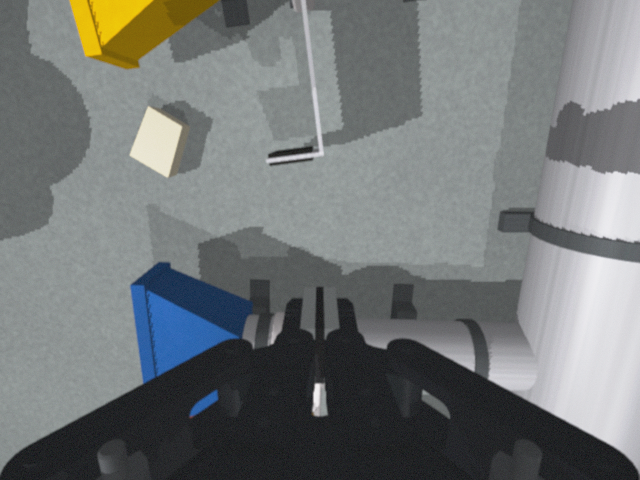

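Run:
```python
from h import *
w=cam("wrist")
for n,uv,z in (("corner",(322,154),.093),("tabend",(267,161),.093),("plate up",(304.5,10),.093),("plate mid",(313,80),.093),("marble",(160,142),.022)): print(n,onz(w,uv,z))
```

```text
corner [0.6059 0.0736 0.093 ]
tabend [0.5641 0.0684 0.093 ]
plate up [0.5939 0.1687 0.093 ]
plate mid [0.5994 0.1251 0.093 ]
marble [0.4539 0.0804 0.022 ]
```

Call:
send_rows --pt "1 11 -7 0 0 0 0" --pt "1 11 -7 0 0 0 0" --pt "1 0 0 0 0 0 -7.1" --pt "1 0 0 25 0 0 0" --pt "1 0 0 35 0 0 0" --pt "1 0 0 35 0 0 0" --pt "1 0 0 35 0 0 0" --pt "1 0 0 22 0 0 0" --pt "1 0 0 0 0 0 0" --pt "1 0 0 0 0 0 0" --pt "1 0 0 0 0 0 0"

```text
time: 8.05
ee_pos: [0.5911, 0.0392, 0.0656]
tool_rot: [0.662, 0.75, 0.001, 0.001]
wrist_force: [0.7, 0.3, 0.1]
width: 0.0005
```

```bash
python3 snap.py w8 wrist
python3 - <<'E'
from h import *
c=cam("scene");I=c["image"][:,:,::-1]
d=cam("side");J=d["image"][:,:,::-1]
cv2.imwrite("pics/s8.png",np.hstack([cv2.resize(I[150:310,270:470],None,fx=2,fy=2),cv2.resize(J[120:280,240:440],None,fx=2,fy=2)]))
E
```

```text
8.1 [0.5919 0.0391 0.0663] [0.662  0.7495 0.0013 0.0015] [0.49   0.5105 0.3756] -0.00012553271524473302
```

View pics/w8.png

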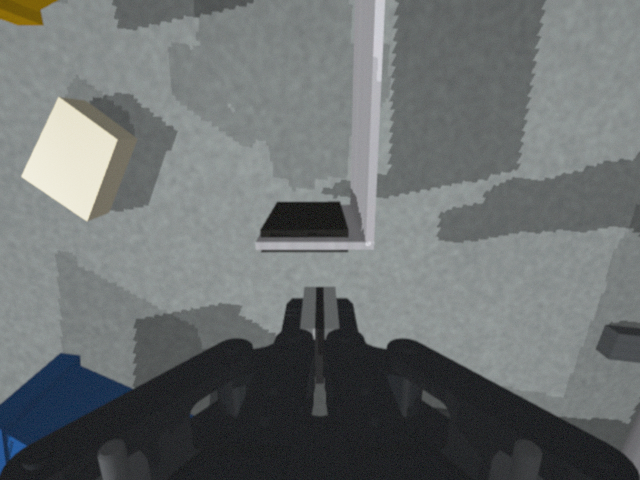

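View pics/s8.png

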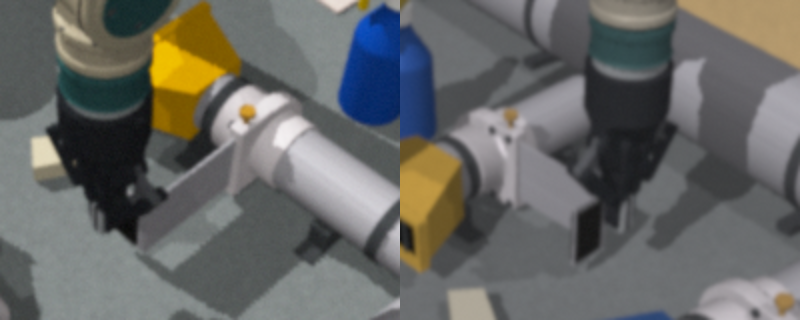

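Call:
send_rows --pt "1 5 0 0 0 0 0" --pt "1 5 0 0 0 0 0" --pt "1 5 0 0 0 0 0" --pt "1 5 0 0 0 0 0" --pt "1 5 0 0 0 0 0" --pt "1 5 0 0 0 0 0"

```text
time: 8.7
ee_pos: [0.5867, 0.0684, 0.0644]
tool_rot: [0.662, 0.749, -0.001, 0.001]
wrist_force: [0.3, -3.4, 3.8]
width: 0.0001
```

Call:
send_rows --pt "1 5 0 0 0 0 0" --pt "1 5 0 0 0 0 0" --pt "1 5 0 0 0 0 0" --pt "1 5 0 0 0 0 0" --pt "1 5 0 0 0 0 0" --pt "1 5 0 0 0 0 0" --pt "1 5 0 0 0 0 0" --pt "1 5 0 0 0 0 0"

```text
time: 9.37
ee_pos: [0.5816, 0.109, 0.064]
tool_rot: [0.662, 0.75, 0.0, 0.0]
wrist_force: [0.6, -3.7, 3.4]
width: 0.0001
```

Call:
send_rows --pt "1 3 0 0 0 0 0" --pt "1 2 0 0 0 0 0" --pt "1 2 0 0 0 0 0"

```text
time: 9.62
ee_pos: [0.5807, 0.1157, 0.064]
tool_rot: [0.662, 0.75, 0.0, 0.0]
wrist_force: [1.4, -3.1, 3.1]
width: 0.0001
```

Call:
send_rows --pt "1 2 0 0 0 0 0" --pt "1 2 0 0 0 0 0"

```text
time: 9.78
ee_pos: [0.5802, 0.1191, 0.064]
tool_rot: [0.662, 0.749, -0.0, 0.001]
wrist_force: [1.4, -9.4, 3.3]
width: 0.0
```

Call:
send_rows --pt "1 2 0 0 0 0 0" --pt "1 2 0 0 0 0 0"

```text
time: 9.95
ee_pos: [0.5802, 0.119, 0.0641]
tool_rot: [0.663, 0.749, -0.004, 0.004]
wrist_force: [2.7, -17.8, 3.4]
width: -0.0002
```

Call:
send_rows --pt "1 2 0 0 0 0 0" --pt "1 0 0 0 0 0 0"

```text
time: 10.12
ee_pos: [0.5802, 0.119, 0.0641]
tool_rot: [0.663, 0.748, -0.005, 0.006]
wrist_force: [2.6, -19.1, 3.7]
width: 0.0002
```

Call:
send_rows --pt "1 -8 0 0 0 0 0" --pt "1 -12 0 0 0 0 0" --pt "1 -20 0 0 0 0 0" --pt "1 0 0 -20 0 0 0" --pt "1 0 0 -40 0 0 0" --pt "1 0 0 -40 0 0 0" --pt "1 0 0 -40 0 0 0" --pt "1 -20 0 0 0 0 0" --pt "1 0 0 0 0 0 0" --pt "1 0 0 0 0 0 0" --pt "1 0 0 0 0 0 0"

```text
time: 11.03
ee_pos: [0.585, 0.0664, 0.2021]
tool_rot: [0.662, 0.75, -0.001, -0.002]
wrist_force: [-0.5, -0.2, -0.3]
width: -0.0005
```

```bash
python3 snap.py w9 wrist; python3 snap.py sc9 scene; python3 snap.py sd9 side
```

```text
11.0833 [0.5849 0.0665 0.2019] [ 0.6618  0.7497 -0.0009 -0.002 ] [-0.6005 -0.1959 -0.5574] 0.00025397650767176974
11.1333 [0.585  0.0664 0.2019] [ 0.6618  0.7497 -0.001  -0.0019] [ 0.3203  0.3173 -1.4349] -3.4554290727881115e-05
11.1833 [0.5853 0.0665 0.2021] [ 0.6617  0.7498 -0.0009 -0.0016] [-0.5612 -0.4547 -0.4133] 6.575933594041549e-05
```

View pics/w9.png

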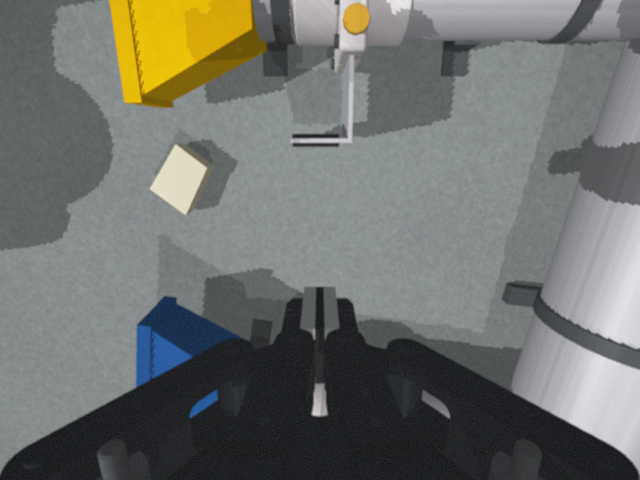

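View pics/sc9.png

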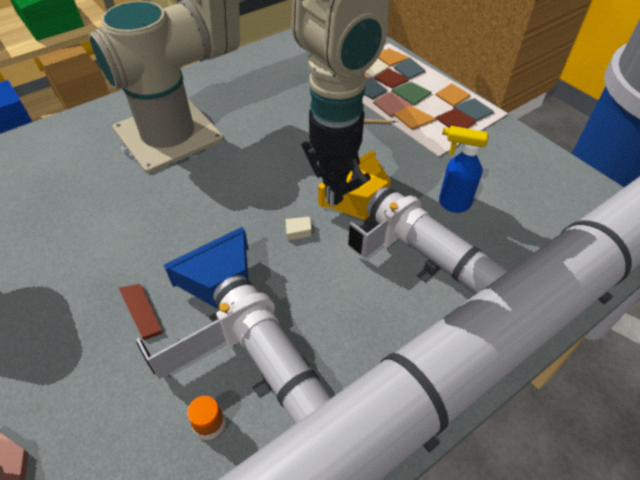

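View pics/sd9.png

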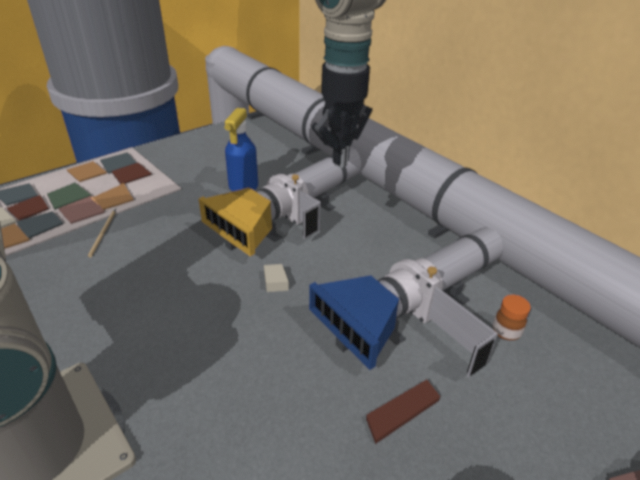

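Run:
```python
from h import *
w,s,d=cam("wrist"),cam("scene"),cam("side")
b=onz(w,(356,18),.122);c=onz(w,(350,141),.093);g=onz(w,(350,49),.105)
print("yellow tab dist", 36+1000*np.linalg.norm((b-c)[:2]), 50+1000*np.linalg.norm((g-c)[:2]))
c,e=tri((s,(154,375)),(d,(494,334)));print(c,e,"blue dist",36+1000*np.linalg.norm((c-np.array([.5963,-.156,0]))[:2]))
I=s["image"][:,:,::-1]; J=d["image"][:,:,::-1]
cv2.imwrite("pics/z9.png",np.hstack([cv2.resize(I[320:400,130:230],None,fx=4,fy=4),cv2.resize(J[300:380,430:530],None,fx=4,fy=4)]))
i0,j0=cv2.imread("pics/scene0.png"),cv2.imread("pics/side0.png")
D=cv2.absdiff(j0,J).max(2); print("side diffs jar,spray,marble,jasper",[int((D[a:b,c:e]>40).sum()) for a,b,c,e in ((290,345,490,535),(105,190,220,262),(260,295,258,295),(375,445,360,445))])
```

```text
yellow tab dist 105.06542769125645 106.45017312910267
[ 0.6075 -0.2879  0.07  ] [0.0053 0.0053] blue dist 168.36318942721783
side diffs jar,spray,marble,jasper [46, 1, 0, 0]
```

View pics/z9.png

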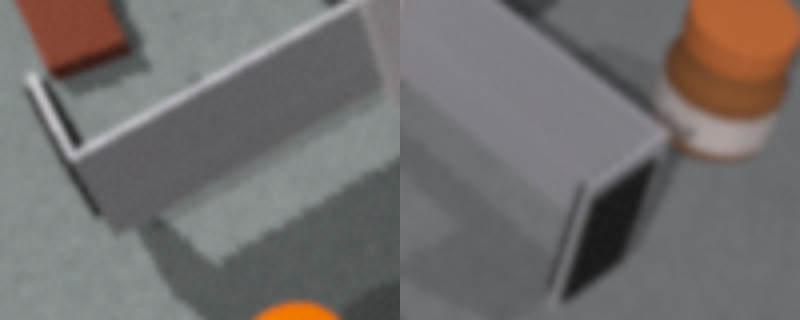

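Run:
```python
from h import *
s,d=cam("scene"),cam("side")
c,e=tri((s,(149.3,358.7)),(d,(495,333)));print(c,e,"blue dist",36+1000*np.linalg.norm((c-np.array([.5963,-.156,0]))[:2]))
print(onz(s,(149.3,358.7),.093),onz(d,(495,333),.093))
```

```text
[ 0.5917 -0.2885  0.089 ] [0.0014 0.0014] blue dist 168.626616614744
[ 0.5936 -0.2871  0.093 ] [ 0.5882 -0.2916  0.093 ]
```

Run:
```python
from station import hand_in
print(hand_in())
```

```text
the job is handed in; nothing more can be done
None
```

I opened the blue slide first, then shut the yellow one, and handed the job in at about 11 s. Both were pushed with shut fingertips against their tabs, without gripping. The arm ended about 0.2 m up, touching nothing.

- **Blue slide:** it moved at about 3–4 N. It then stopped dead at TCP y = -0.275 while the force rose to 14.5 N; I had predicted -0.276 for fully open. The cameras put the tab 168.6 mm (scene and side) and roughly 169 mm (wrist) from the duct axis, against a nominal 171 mm. That 2–3 mm shortfall is about the calibration error, and I relied on the hard stop.
- **Yellow slide:** it moved at about 3.5 N. It stopped dead at TCP y = 0.119 with about 19 N; I had predicted 0.121 for fully shut. The wrist camera gives 105–106.5 mm, against 105 mm fully shut.
- **Bystanders:** comparing side pictures from start to end, the marble and jasper patches did not change at all and the spray bottle's patch differs by 1 pixel. The jar's patch has 46 changed pixels where the opened blue slide now overlaps it. In the scene view the jar is at the same pixels as before. The wrist camera put it 4 mm apart in two views, from rough pixel picks.
- **Disagreement:** the shut fingertips looked to be about level with the TCP in the pictures, not 14 mm ahead of it. I chose the pushing height to work either way.

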